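# Lift the loaded strainer out of its box and hold it level

## Robot

A 7-joint arm with a two-finger parallel gripper is mounted at the origin on the work surface. World frame = base frame: x ahead of the robot, y to its left, z up, the work surface at z = 0. Lengths are in m, angles in rad, forces in N, time in s.
With the tool pointing down it reaches from about 0.4 to 0.85 m from the base axis. Payload 10.4 kg.
Tool frame: the origin (TCP) lies at the very end of the fingers, on their centre line; the grasp point (between the pads) lies 19 mm behind it; x points along the fingers, z is the direction in which the jaws open and shut, and the axes are right-handed (so a half turn about x gives the same grasp; the last joint's range is limited). The gripper opens to 85 mm and grips with 20 to 120 N. Pads are 22 mm wide; open, the fingers measure 114 mm over their backs; the gripper's body (76 mm by 85 mm) begins 54 mm behind the grasp point. The pads swing forward as they close: fully open they stand 13 mm farther back than shut.
Start: joints at [-1.239, 0.332, -0.065, 1.46, 0.022, 1.35, -0.088], TCP at [0.217, 0.586, 0.231] pointing down, gripper open.
Joint ranges: [-2.6, 2.6], [-0.5, 2.12], [-1.47, 1.34], [0.16, 2.42], [-1.27, 4.41], [0.06, 2.06], [-2.6, 2.6]. Speed limits (rad/s): [2.22, 2.22, 2.79, 2.79, 3.14, 3.14, 3.14].

## Interface

Orientations are given as a unit quaternion [x, y, z, w].
In Python, from workcell import readout, camera, manip gives the robot as it stands.
- The arm moves only by the shell command python3 -m inch 'ROWS' [FORCE]. ROWS is JSON, a list of rows, each a list of 3 entries, a list of its own where there are three numbers: the turn, a rotation vector about the tool's x, y, z in degrees, then the shift along the tool's x, y, z in mm, then the closure, from 0 (fully open) to 1 (shut). In form: [[[wx, wy, wz], [dx, dy, dz], hand], ...]. A call has 1 to 10 rows; each row is the pose to reach, as a shift and turn from the pose measured when the call began, along the tool's axes at that moment; what a row does not reach only later rows make up. A row lasts 1/8 s, in which the tool goes at most 62.5 mm and 10.7 degrees, less where a joint would pass 70% of its speed; a pose out of reach is approached as far as the arm can. A call with a gripper value outside its range is refused whole. The fingers move at their own pace and stop on an object; FORCE is the grip in N (left out, the last holds). Time passes only in rows, so rows that repeat a pose let the fingers close. It gives the time, the measured TCP pose, the force and the opening at its end, in the units of the state.
- readout.get_obs(): the state, without advancing time (a new reading comes with each control period).
- camera(name): name is "scene" or "top"; returns a dict with "pixels" (384x512x3 uint8, red, green, blue), "range_z" (384x512 float32, m along the optical axis (not along the pixel's ray), 0 where there is no reading), "intrinsics" (3x3 intrinsics, pixels), "dist" ([k1, k2, p1, p2, k3] as OpenCV has them; the pictures are not rectified), "extrinsics" (4x4, takes a point from world to camera coordinates). Camera axes: x right, y down, z forward; pixel columns grow to the right and rows downward; lengths in m; the calibration is good to about 2 mm. A picture is of the moment at which its call begins.
- manip.hand_in(): hands the job in, once; it reports no verdict.
The state is a dict: "clock": time; "joint_pos": joint angles; "joint_velocities": joint speeds; "tau": joint torques, N m; "position": TCP position; "ee_rot": TCP orientation; "ft_force": force on the tool from outside, world axes, zero at the start; "torque": the same for the moment, N m; "grip_width": opening from 0.0 (shut) to 1.0 (fully open).
Only numpy, scipy, OpenCV 4.12 (cv2) and the standard library are available. Lean on these libraries where they do the work, as an engineer would, in place of code of your own. Each camera call takes 0.05 s, during which the arm holds its last target.

## Task

Lower the corn cob from the trivet into the mesh strainer that hangs in the clear plastic box, on either side of its arched handle, and let go of it there, not dropping it from above the rim. Then take the strainer by the grip of its handle, lift it straight up out of the box without tipping it, and finish while still holding it: level and still, over the box, its underside at least 5 cm above the box's rim, with the cob lying inside. Leave the box, the trivet, the lid, the mug and the plate rack where they stand.

Things in the scene. Friction and masses are not known exactly. Their poses are not given: they have to be found in the camera images.
- cob_center (a point): Centre of a half corn cob: yellow, octagon-like bar 84 mm long along its own x axis and 40 mm thick, about 130 g (varies); it starts lying on the trivet with its centre 20 mm above the trivet's top (32 mm above the counter).
- strainer_grip (a point): Centre of the black grip of the strainer's handle: a straight level bar 90 mm long along the strainer's y axis, 16 mm thick along x and 24 mm high. It is joined at both ends by 8 mm round rods to the rim at y = +-78 mm, forming an arch in the plane x = 0. It starts 162 mm above the counter.
- strainer: Steel mesh strainer basket, about 360 g (varies); origin at the centre of its underside, x along its long side, z up. Basket 220 (x) by 140 (y) mm outside, walls 3 mm. A flat rim, 264 by 182 mm, lies 48 to 53 mm above the origin and rests on the box's rim, the basket hanging in the box, its underside 47 mm above the counter, free to shift up to 10 mm.
- strainer_floor (a point): Centre of the top of the strainer's floor, 3 mm above its underside, straight below the grip; axes as the strainer's. The arched handle (plane x = 0) parts the basket's mouth into two equal openings, each about 100 mm (x) by 134 mm (y), centred about 58 mm from this point along +x and -x; the cob fits into either, lying along x.
- box: Clear plastic box, open at the top, 248 (x) by 168 (y) by 95 mm high, 4 mm walls, 0.7 kg, loose on the counter; origin at the centre of its underside. Stands to the left or right of the middle; to be left in place.
- trivet: Round cork-bottomed trivet, 180 mm across, 12 mm thick, loose; origin at the centre of its underside. To be left in place.
- lid: The box's flat clear lid with white edge strips and snap latch, 256 by 176 by 14 mm, lying on the counter to the left; origin at the centre of its underside. To be left alone.
- rack: Wooden plate rack holding two upright grey saucers, 115 (x) by 200 (y) by 150 mm high, on the counter to the right; origin at the centre of its underside. To be left alone.
- mug: White mug, 80 mm across, 90 mm high, on the far side of the counter; origin at the centre of its underside. To be left alone.
There are look-alikes about, which are no part of the job. Of the things like the part that bears cob_center, leave any that is black, blue or pink; of the rest the smaller one is meant.

How it is judged:
On the way, in this order (a step that is already met when the one before it is completed fails the run):
1. the cob lies in the strainer, let go, while the strainer still hangs in the box (x of cob_center in the frame of strainer between -0.112 and 0.112 m and y of cob_center in the frame of strainer between -0.072 and 0.072 m and z of cob_center in the frame of strainer between 0.01 and 0.053 m and contact force between cob and the fingers below 0.05 N and contact force between cob and strainer above 0.2 N and height (world z) of strainer below 0.06 m and contact force between strainer and box above 0.5 N and linear speed of cob below 0.05 m/s), for 0.2 s.
2. the gripper holds the strainer clear of the box with the cob in it (x of cob_center in the frame of strainer between -0.112 and 0.112 m and y of cob_center in the frame of strainer between -0.072 and 0.072 m and z of cob_center in the frame of strainer between 0.01 and 0.053 m and contact force between cob and the fingers below 0.05 N and contact force between cob and strainer above 0.2 N and height (world z) of strainer above 0.13 m and angle between strainer's own z axis and vertical below 0.15 rad and horizontal distance between strainer and box below 0.06 m and contact force between strainer and the fingers above 1 N and contact force between strainer and box below 0.05 N), for 0.2 s.
At the end, for the whole second after the job is handed in: Strainer held by the fingers over the box (centres within 60 mm), underside over 35 mm above the box rim, tilt under 0.15 rad, below 0.03 m/s and 0.2 rad/s, not touching the box; cob inside on the mesh, not touched by the fingers; box and trivet moved under 40 mm (all of step 2 and linear speed of strainer below 0.03 m/s and angular speed of strainer below 0.2 rad/s and distance of each of box, trivet from where it was at the start of the episode below 0.04 m); the arm keeps its last pose, push and grip.
It fails at once if the strainer is tipped by more than 0.35 rad (angle between strainer's own z axis and vertical above 0.35 rad).
It fails at once if the cob is let go while still above the strainer's rim (contact force between cob and the fingers below 0.01 N and horizontal distance between cob_center and strainer below 0.13 m and z of cob_center in the frame of strainer above 0.065 m).
It fails at once if box or trivet pushed more than 40 mm (distance of any of box, trivet from where it was at the start of the episode above 0.04 m).
It fails at once if lid, rack or mug disturbed by more than 30 mm (distance of any of lid, rack, mug from where it was at the start of the episode above 0.03 m).
It also fails if it takes over 56 s, if anything falls off the work surface, if the arm or the gripper's body presses on something with over 40 N, if the wrist force passes 120 N, or if a joint passes its speed limit or range.

## Working session

There is one attempt and no reset: what is moved stays moved. The work goes in short steps, Python scripts to look and compute and a shell command to move; the robot and the scene stay as the last step left them, time stands still between calls to the robot, and variables do not carry over. Pictures are saved under pics/ and viewed, and the job is handed in when it is done.

```bash
mkdir -p pics; ls; python3 - <<'E'
from workcell import readout, camera, manip
import cv2,numpy as np
print(readout.get_obs())
for n in ("scene","top"):
    c=camera(n); np.savez(f"{n}0.npz",**c); cv2.imwrite(f"pics/{n}0.png",c["pixels"][:,:,::-1])
    print(n,c["intrinsics"],c["dist"],c["extrinsics"])
E
```

```text
pics
{'clock': 0.0, 'joint_pos': array([-1.23861389,  0.33289863, -0.06468442,  1.46097872,  0.02162379,
        1.34988076, -0.08847037]), 'joint_velocities': array([ 0.00017845,  0.00011745,  0.0022621 , -0.0006514 ,  0.00124359,
        0.00165165,  0.00123042]), 'tau': array([-4.53235943e-04, -6.25465465e+01,  4.84872074e-02, -3.91591930e+01,
        1.61531934e-02,  1.00628956e-02,  9.50155027e-05]), 'position': array([0.21700418, 0.58570631, 0.23048133]), 'ee_rot': array([-0.40425869,  0.58078222,  0.40361047,  0.57997027]), 'ft_force': array([-0.74118831, -0.43577685,  0.92156198]), 'torque': array([-0.05211949,  0.01054615,  0.01291051]), 'grip_width': 0.9964085331618451}
scene [[358.19909406   0.         253.30037382]
 [  0.         358.19909406 189.34915595]
 [  0.           0.           1.        ]] [0.01235881 0.         0.         0.         0.        ] [[ 0.7027042   0.71129624  0.01626268 -0.37850094]
 [ 0.42421302 -0.40051967 -0.81217443 -0.12765339]
 [-0.57118309  0.57761722 -0.58318798  1.46448495]
 [ 0.          0.          0.          1.        ]]
top [[438.52296734   0.         252.5877406 ]
 [  0.         438.52296734 189.40157193]
 [  0.           0.           1.        ]] [-0.13783823  0.          0.          0.          0.        ] [[-0.02170135 -0.99952366 -0.02194341  0.03362336]
 [-0.98653266  0.02496808 -0.16164747  0.55657355]
 [ 0.16211835  0.01813992 -0.98660457  1.62741163]
 [ 0.          0.          0.          1.        ]]
```

View pics/scene0.png

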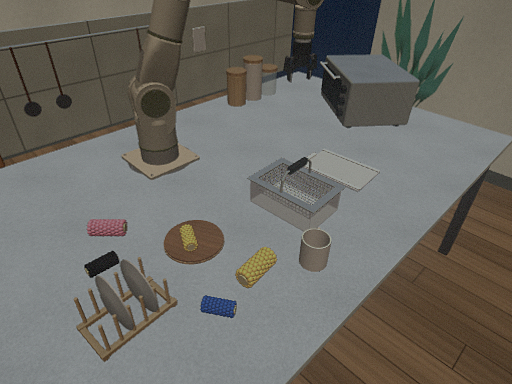

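View pics/top0.png

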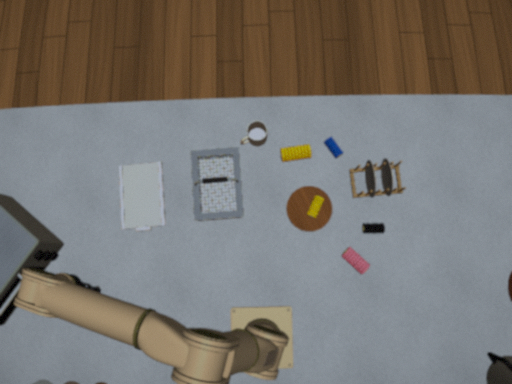

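Candidates in the top view are: yellow on the trivet (316,206), bigger yellow (296,153), blue (333,147), black (373,228) and pink (355,260). Black, blue and pink are out. Of the two yellows, the one on the trivet is smaller, so it is the one meant. I'll confirm it in a crop and measure.

```bash
cat > h.py <<'E'
import numpy as np,cv2
def load(n): return dict(np.load(n+".npz"))
def ray(c,uv,z):
    """pixels -> world points on plane z"""
    uv=np.asarray(uv,float).reshape(-1,1,2)
    n=cv2.undistortPoints(uv,c["intrinsics"],c["dist"]).reshape(-1,2)
    E=c["extrinsics"];R=E[:3,:3];t=E[:3,3];o=-R.T@t
    d=np.c_[n,np.ones(len(n))]@R
    return o+d*((z-o[2])/d[:,2])[:,None]
def cloud(c,mask):
    v,u=np.nonzero(mask&(c["range_z"]>0))
    n=cv2.undistortPoints(np.c_[u,v].astype(float).reshape(-1,1,2),c["intrinsics"],c["dist"]).reshape(-1,2)
    z=c["range_z"][v,u][:,None]
    return (np.c_[n,np.ones(len(n))]*z-c["extrinsics"][:3,3])@c["extrinsics"][:3,:3]
def proj(c,p):
    E=c["extrinsics"]
    return cv2.projectPoints(np.asarray(p,float).reshape(-1,1,3),cv2.Rodrigues(E[:3,:3])[0],E[:3,3],c["intrinsics"],c["dist"])[0].reshape(-1,2)
E
python3 - <<'E'
from h import *
for n in("top","scene"):
    c=load(n+"0");P=c["pixels"];hsv=cv2.cvtColor(P,cv2.COLOR_RGB2HSV)
    m=cv2.inRange(hsv,(20,140,100),(35,255,255))
    k,l,s,ce=cv2.connectedComponentsWithStats(m)
    for i in range(1,k):
        if s[i,4]<60: continue
        p=cloud(c,l==i); 
        cs,_=cv2.findContours((l==i).astype(np.uint8),0,2)
        r=cv2.minAreaRect(ray(c,cs[0].reshape(-1,2),.032)[:,:2].astype(np.float32))
        print(n,"yel",s[i],ce[i],"med",np.median(p,0),"zmax",np.percentile(p[:,2],95),"rect",r)
        print("   corners",cv2.boxPoints(r).round(3).tolist())
    # brown trivet
    p=None
    if n=="top":
        v=P.max(2)
        # grip dark
        sub=np.zeros(v.shape,bool);sub[140:225,188:248]=1
        m=sub&(v<60)
        k,l,s,ce=cv2.connectedComponentsWithStats(m.astype(np.uint8))
        for i in range(1,k):
            if s[i,4]<20: continue
            q=cloud(c,l==i); cs,_=cv2.findContours((l==i).astype(np.uint8),0,2)
            print("grip",s[i],ce[i],q.mean(0),cv2.minAreaRect(ray(c,cs[0].reshape(-1,2),.17)[:,:2].astype(np.float32)))
        q=cloud(c,sub); rm=q[(q[:,2]>.09)&(q[:,2]<.106)]
        r=cv2.minAreaRect(rm[:,:2].astype(np.float32));print("rim",r,np.median(rm[:,2]),cv2.boxPoints(r).round(3).tolist())
        big=P[130:280,270:420][:,:,::-1]; A=cv2.resize(big,None,fx=4,fy=4,interpolation=3)
        cv2.imwrite("pics/crop1.png",A)
        B=P[130:240,180:260][:,:,::-1];cv2.imwrite("pics/crop2.png",cv2.resize(B,None,fx=5,fy=5,interpolation=3))
E
```

```text
top yel [281 145  30  16 364] [295.5467033  152.45879121] med [ 0.69575756 -0.14676572  0.05119883] zmax 0.05930095599912432 rect ((0.7014856338500977, -0.1504390835762024), (0.05039818212389946, 0.11401630192995071), 6.8788018226623535)
   corners [[0.6700000166893005, -0.09700000286102295], [0.6830000281333923, -0.20999999344348907], [0.7329999804496765, -0.20399999618530273], [0.7200000286102295, -0.09099999815225601]]
top yel [307 195  18  23 246] [315.18699187 205.89837398] med [ 0.48834881 -0.21473732  0.04579686] zmax 0.05493994693819783 rect ((0.4899339973926544, -0.21722257137298584), (0.04179197922348976, 0.08847499638795853), 62.92538070678711)
   corners [[0.4410000145435333, -0.2160000056028366], [0.5199999809265137, -0.25600001215934753], [0.5389999747276306, -0.21899999678134918], [0.46000000834465027, -0.17800000309944153]]
grip [203 178  24   5  75] [214.17333333 179.70666667] [0.57444916 0.15309655 0.1732677 ] ((0.5750712156295776, 0.15286998450756073), (0.011425698176026344, 0.0822133868932724), 3.3106133937835693)
rim ((0.5769834518432617, 0.15463146567344666), (0.26619860529899597, 0.1829013228416443), 3.2181296348571777) 0.09912967980838905 [[0.4390000104904175, 0.23800000548362732], [0.4490000009536743, 0.0560000017285347], [0.7149999737739563, 0.07100000232458115], [0.7049999833106995, 0.2529999911785126]]
```

View pics/crop1.png

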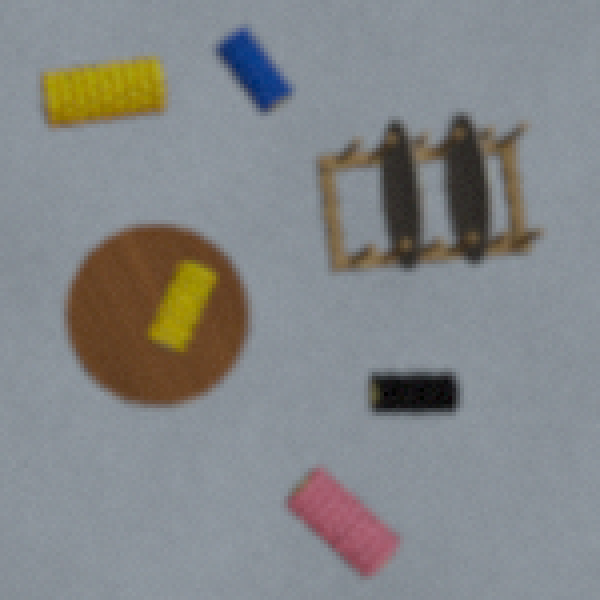

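View pics/crop2.png

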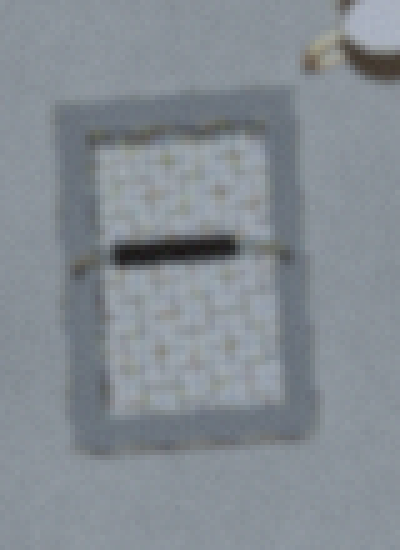

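The crop confirms it: the small yellow cob sits on the trivet at about (316,206), and the bigger yellow one is on the bare counter. The strainer's black grip is at about (214,180). Next I'll cross-check with the second view and work out the moves.

```bash
cat >> h.py <<'E'
from scipy.spatial.transform import Rotation as Ro
def oray(c,uv):
    a=ray(c,[uv],0.)[0];o=-c["extrinsics"][:3,:3].T@c["extrinsics"][:3,3];d=a-o
    return o,d/np.linalg.norm(d)
def tri(c1,u1,c2,u2):
    A=[];b=[]
    for c,u in((c1,u1),(c2,u2)):
        o,d=oray(c,u);M=np.eye(3)-np.outer(d,d);A.append(M);b.append(M@o)
    p=np.linalg.lstsq(np.vstack(A),np.hstack(b),rcond=None)[0]
    return p,[np.linalg.norm(A[i]@p-b[i]) for i in(0,1)]
def plan(target,jawyaw_deg,obs=None):
    """jaw axis (tool z) along yaw (mod 180), tool x down"""
    if obs is None:
        from workcell import readout; obs=readout.get_obs()
    R=Ro.from_quat(obs["ee_rot"]);out=[]
    for k in(0,180):
        a=np.radians(jawyaw_deg+k);z=np.array([np.cos(a),np.sin(a),0]);x=np.array([0,0,-1.]);y=np.cross(z,x)
        G=Ro.from_matrix(np.c_[x,y,z]);rv=np.degrees((R.inv()*G).as_rotvec())
        out.append(rv)
    sh=R.inv().apply(np.asarray(target)-obs["position"])*1000
    print("pos",obs["position"].round(4),"q7",obs["joint_pos"].round(2),"w",round(obs["grip_width"],3),"f",obs["ft_force"].round(1),"t",obs["clock"])
    print("turns",[o.round(1).tolist() for o in out],"shift",sh.round(1).tolist());print(R.as_matrix().round(3))
E
python3 - <<'E'
from h import *
t,s=load("top0"),load("scene0")
for c in(t,s): print("cam",-c["extrinsics"][:3,:3].T@c["extrinsics"][:3,3])
def cen(c,m,near):
    k,l,st,ce=cv2.connectedComponentsWithStats(m.astype(np.uint8))
    i=min(range(1,k),key=lambda i:np.hypot(*(ce[i]-near))+(1e3 if st[i,4]<15 else 0));print(st[i],ce[i]);return ce[i],l==i
ye=lambda c:cv2.inRange(cv2.cvtColor(c["pixels"],cv2.COLOR_RGB2HSV),(18,110,80),(36,255,255))>0
a,ma=cen(t,ye(t),(316,206));b,mb=cen(s,ye(s),(189,238));print("cob",tri(t,a,s,b))
for c,m in((t,ma),(s,mb)):
    p=cloud(c,m); print(p.min(0),p.max(0),p.mean(0)); q=p[p[:,2]>.045];print(q.mean(0))
    d=np.linalg.svd(p[:,:2]-p[:,:2].mean(0),full_matrices=0)[2][0];print("axis",np.degrees(np.arctan2(d[1],d[0])))
bl=lambda c:c["pixels"].max(2)<62
a,_=cen(t,bl(t),(214,180));b,_=cen(s,bl(s),(297,166));print("grip",tri(t,a,s,b))
# trivet
for c,near in((t,(308,208)),(s,(194,242))):
    h=cv2.cvtColor(c["pixels"],cv2.COLOR_RGB2HSV)
    m=cv2.inRange(h,(3,70,40),(17,255,200))>0
    e,mm=cen(c,m,near);print("trivet",cv2.minEnclosingCircle(ray(c,np.argwhere(mm)[:,::-1],.012)[:,:2].astype(np.float32)))
plan((.50,.20,.30),63)
E
```

```text
cam [ 0.28597437 -0.00981035  1.69631828]
cam [ 1.15661548 -0.62781313  0.75654864]
[306 194  19  25 263] [315.20912548 205.85931559]
[179 224  19  28 315] [187.71428571 236.43492063]
cob (array([ 0.48854661, -0.21724256,  0.03730552]), [np.float64(0.0008479171448747785), np.float64(0.000847917144874612)])
[ 0.44537737 -0.2554643   0.00523438] [ 0.53716521 -0.18251601  0.06245503] [ 0.48862209 -0.21599999  0.04139215]
[ 0.48567202 -0.21579381  0.05001729]
axis 153.3686837746941
[ 0.41054047 -0.252244    0.00968423] [ 0.53161437 -0.16648047  0.05506754] [ 0.49315483 -0.22111233  0.04329997]
[ 0.49095344 -0.21891998  0.04923114]
axis -24.450795654332996
[203 178  24   5  80] [214.3    179.6875]
[287 157  24  18 166] [297.21084337 165.22289157]
grip (array([0.57648103, 0.1541053 , 0.16168465]), [np.float64(0.00035857301203763716), np.float64(0.0003585730120370675)])
[ 287  187   45   44 1298] [307.56548536 208.85130971]
trivet ((0.4839027225971222, -0.19491450488567352), 0.08678505569696426)
[ 164  220   60   44 1711] [194.41729982 242.48626534]
trivet ((0.4902520477771759, -0.19909155368804932), 0.09274908155202866)
pos [0.217  0.5858 0.2306] q7 [-1.24  0.33 -0.06  1.46  0.02  1.35 -0.09] w 0.998 f [-0.2  0.   1. ] t 0.1
turns [[6.7, -0.1, 0.0], [-173.3, -0.0, -0.1]] shift [-69.0, -399.4, -263.5]
[[-0.    -0.938  0.347]
 [-0.001  0.347  0.938]
 [-1.    -0.    -0.001]]
```

The two views agree: the cob is at (0.488,-0.217,0.037) with its axis at about -27°, and the grip is at (0.5765,0.154,0.162), which matches the given 162 mm. I'll go via a high waypoint.

```bash
python3 -m inch '[[[0,0,0],[-69,0,0],0],[[0,0,0],[-69,-50,-33],0],[[-2,0,0],[-69,-400,-264],0],[[-4,0,0],[-69,-400,-264],0],[[-6.7,0,0],[-69,-400,-264],0],[[-6.7,0,0],[-69,-400,-264],0],[[-6.7,0,0],[-69,-400,-264],0],[[-6.7,0,0],[-69,-400,-264],0],[[-6.7,0,0],[-69,-400,-264],0],[[-6.7,0,0],[-69,-400,-264],0]]' 40; python3 -c "
from h import *
plan((.488,-.217,.15),63)"
```

```text
clock: 1.35
position: [0.5021, 0.1954, 0.2997]
ee_rot: [-0.436, 0.558, 0.435, 0.557]
ft_force: [-0.5, 0.6, -0.3]
grip_width: 1.0
pos [0.5021 0.1954 0.2997] q7 [-0.71  0.11  0.27  1.59 -0.03  1.45  0.89] w 1.0 f [-0.5  0.6 -0.3] t 1.35
turns [[13.0, -0.1, 0.0], [-167.0, -0.0, -0.2]] shift [150.7, -86.1, -403.2]
[[-0.    -0.97   0.242]
 [-0.003  0.242  0.97 ]
 [-1.    -0.    -0.003]]
```

```bash
python3 -m inch '[[[4,0,0],[0,-14,-60],0],[[8,0,0],[0,-86,-403],0],[[13,0,0],[0,-86,-403],0],[[13,0,0],[0,-86,-403],0],[[13,0,0],[0,-86,-403],0],[[13,0,0],[0,-86,-403],0],[[13,0,0],[0,-86,-403],0],[[13,0,0],[60,-86,-403],0],[[13,0,0],[150,-86,-403],0],[[13,0,0],[150,-86,-403],0]]'; python3 - <<'E'
from h import *
from workcell import camera
plan((.488,-.217,.015),63)
c=camera("scene");np.savez("scene1.npz",**c)
cv2.imwrite("pics/s1.png",cv2.resize(c["pixels"][80:330,60:340,::-1],None,fx=2.4,fy=2.4,interpolation=3))
E
```

```text
clock: 2.6
position: [0.4864, -0.2149, 0.1471]
ee_rot: [-0.369, 0.604, 0.37, 0.601]
ft_force: [-0.3, 0.1, 0.5]
grip_width: 1.005
pos [ 0.4864 -0.2149  0.1471] q7 [-0.25  0.22  0.66  1.84 -0.14  1.13  1.56] w 1.005 f [-0.3  0.1  0.5] t 2.6
turns [[0.1, -0.2, -0.2], [-179.9, 0.3, -0.3]] shift [132.1, -2.8, -0.7]
[[-0.005 -0.891  0.453]
 [-0.001  0.453  0.891]
 [-1.     0.004 -0.003]]
```

View pics/s1.png

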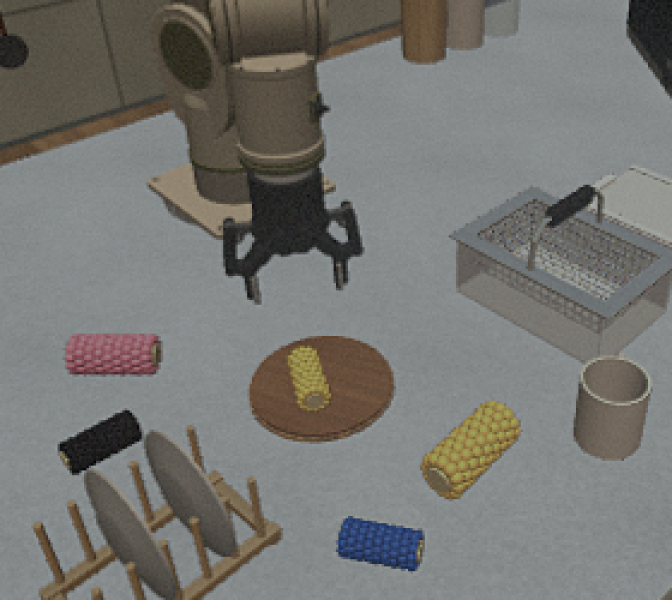

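The open gripper is above the trivet with its jaws across the cob, which lies at about (309,379) in this crop. Descending and gripping.

```bash
python3 -m inch '[[[0,0,0],[50,-3,-1],0],[[0,0,0],[100,-3,-1],0],[[0,0,0],[131,-3,-1],0],[[0,0,0],[131,-3,-1],0],[[0,0,0],[131,-3,-1],0],[[0,0,0],[131,-3,-1],1],[[0,0,0],[131,-3,-1],1],[[0,0,0],[131,-3,-1],1],[[0,0,0],[131,-3,-1],1],[[0,0,0],[131,-3,-1],1]]' 45; python3 -m inch '[[[0,0,0],[0,0,0],1],[[0,0,0],[0,0,0],1],[[0,0,0],[0,0,0],1]]';python3 - <<'E'
from h import *
from workcell import camera
plan((.488,-.217,.30),63)
c=camera("scene")
cv2.imwrite("pics/s2.png",cv2.resize(c["pixels"][150:280,130:270,::-1],None,fx=4,fy=4,interpolation=3))
E
```

```text
clock: 3.9
position: [0.4874, -0.2169, 0.0149]
ee_rot: [-0.369, 0.605, 0.371, 0.601]
ft_force: [-1.0, 1.8, 7.6]
grip_width: 0.461
clock: 4.28
position: [0.4873, -0.2168, 0.0149]
ee_rot: [-0.369, 0.605, 0.371, 0.601]
ft_force: [-0.5, 0.1, 0.1]
grip_width: 0.459
pos [ 0.4873 -0.2168  0.0149] q7 [-0.17  0.42  0.6   1.94 -0.3   0.88  1.68] w 0.459 f [-0.5  0.1  0.1] t 4.275
turns [[0.1, -0.2, -0.3], [-179.9, 0.5, -0.3]] shift [-285.1, 0.9, -0.8]
[[-0.006 -0.892  0.453]
 [-0.     0.453  0.892]
 [-1.     0.005 -0.003]]
```

View pics/s2.png

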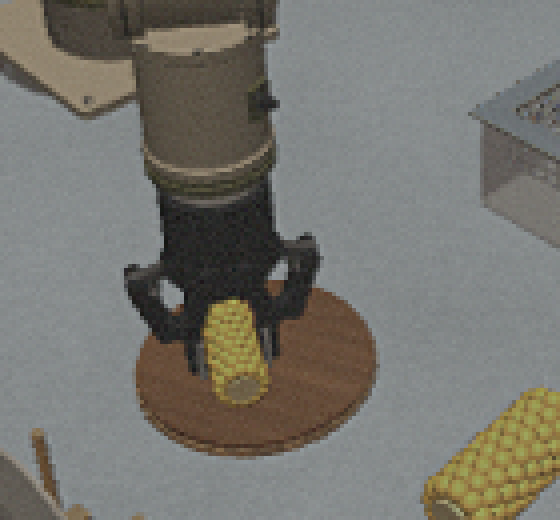

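The cob is gripped at an opening of 0.459 (39 mm), which fits its 40 mm thickness. Lifting straight up.

```bash
python3 -m inch '[[[0,0,0],[-40,0,0],1],[[0,0,0],[-90,0,0],1],[[0,0,0],[-150,0,0],1],[[0,0,0],[-210,0,0],1],[[0,0,0],[-265,0,0],1],[[0,0,0],[-265,0,0],1],[[0,0,0],[-265,0,0],1]]';python3 - <<'E'
from h import *
plan((.517,.151,.28),93.2)
E
```

```text
clock: 5.2
position: [0.4887, -0.2165, 0.279]
ee_rot: [-0.369, 0.605, 0.371, 0.6]
ft_force: [0.6, -0.1, -2.4]
grip_width: 0.459
pos [ 0.4887 -0.2165  0.279 ] q7 [-0.3   0.12  0.69  1.65 -0.07  1.41  1.5 ] w 0.459 f [ 0.6 -0.1 -2.4] t 5.2
turns [[-30.1, -0.1, -0.4], [149.9, -0.6, 0.1]] shift [-1.2, 141.1, 340.6]
[[-0.007 -0.892  0.453]
 [-0.     0.453  0.892]
 [-1.     0.006 -0.003]]
```

```bash
python3 -m inch '[[[-4,0,0],[0,20,48],1],[[-8,0,0],[0,40,97],1],[[-12,0,0],[0,60,145],1],[[-16,0,0],[0,80,194],1],[[-20,0,0],[0,100,243],1],[[-24,0,0],[0,120,291],1],[[-28,0,0],[0,136,330],1],[[-30,0,0],[0,141,341],1],[[-30,0,0],[0,141,341],1],[[-30,0,0],[0,141,341],1]]';python3 - <<'E'
from h import *
from workcell import camera
plan((.517,.151,.16),93.2)
for n in("scene","top"):
    c=camera(n);np.savez(n+"3.npz",**c)
    cr=c["pixels"][60:260,200:400] if n=="scene" else c["pixels"][120:260,150:290]
    cv2.imwrite(f"pics/{n}3.png",cv2.resize(np.ascontiguousarray(cr[:,:,::-1]),(600,600),interpolation=3))
    h=cv2.cvtColor(c["pixels"],cv2.COLOR_RGB2HSV);m=cv2.inRange(h,(18,110,80),(36,255,255))
    k,l,s,ce=cv2.connectedComponentsWithStats(m)
    for i in range(1,k):
        if s[i,4]>20: p=cloud(c,l==i);print(n,s[i],ce[i],np.median(p,0),p.min(0),p.max(0))
E
```

```text
clock: 6.45
position: [0.5175, 0.1495, 0.2787]
ee_rot: [-0.511, 0.489, 0.514, 0.485]
ft_force: [0.3, -0.5, -1.0]
grip_width: 0.458
pos [0.5175 0.1495 0.2787] q7 [-0.69  0.12  0.35  1.63 -0.04  1.41  1.29] w 0.458 f [ 0.3 -0.5 -1. ] t 6.45
turns [[-0.3, -0.0, -0.4], [179.7, -0.7, 0.0]] shift [118.7, -0.4, 1.5]
[[-0.007 -0.999 -0.051]
 [-0.001 -0.051  0.999]
 [-1.     0.007 -0.   ]]
scene [272 115   5   9  28] [274.28571429 118.75      ] [0.49050888 0.13021192 0.29941373] [0.4822205 0.1268658 0.2852262] [0.4973407  0.13286445 0.30708382]
scene [284 114  16  16 141] [290.13475177 121.19148936] [0.54546897 0.13872111 0.30772796] [ 0.10822318  0.12958675 -0.00434825] [0.56116545 0.72349161 0.31612627]
scene [236 247  41  41 795] [256.85534591 265.62012579] [ 0.71366426 -0.16027561  0.0497499 ] [ 0.67112734 -0.21166054  0.00870692] [ 0.73587791 -0.0928199   0.06033735]
top [281 145  30  16 388] [295.56443299 152.51804124] [ 0.69594933 -0.14934309  0.05105124] [ 0.66919188 -0.20478413  0.02600315] [ 0.72921852 -0.09204275  0.06493941]
```

View pics/scene3.png

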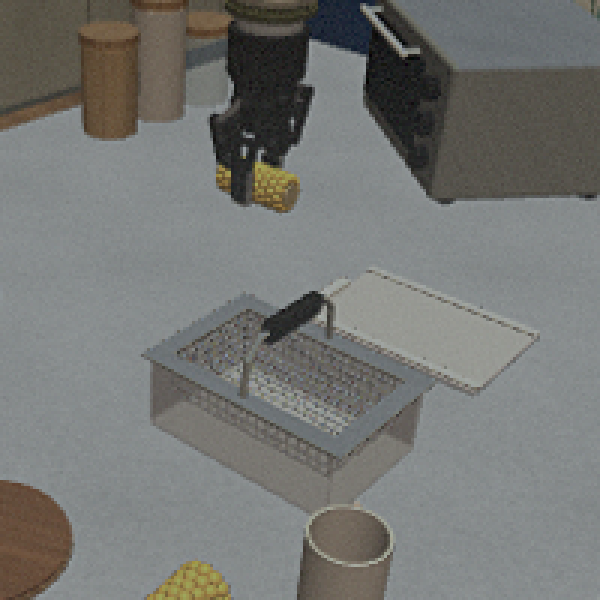

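View pics/top3.png

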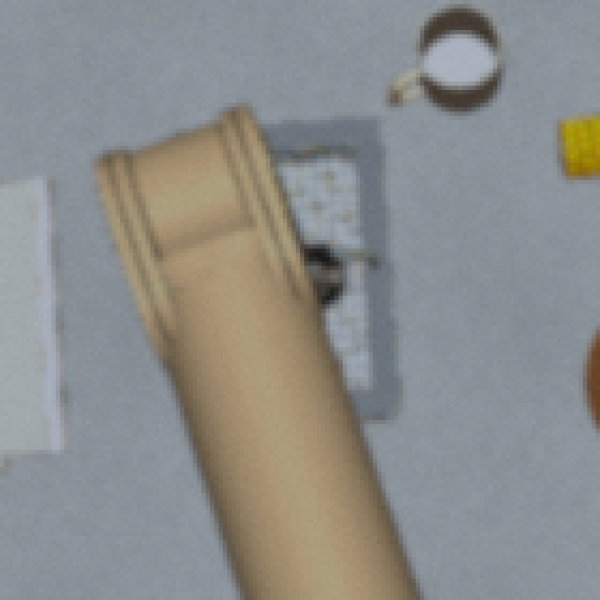

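The cob is held level along x over the near opening, and its visible x extent of 0.482..0.561 matches a centre near 0.52. Lowering in stages while watching the force.

```bash
python3 -m inch '[[[0,0,-0.4],[40,1,1.5],1],[[0,0,-0.4],[80,1,1.5],1],[[0,0,-0.4],[120,1,1.5],1],[[0,0,-0.4],[150,1,1.5],1],[[0,0,-0.4],[170,1,1.5],1],[[0,0,-0.4],[170,1,1.5],1],[[0,0,-0.4],[170,1,1.5],1]]';python3 - <<'E'
from h import *
from workcell import camera
plan((.516,.151,.056),93.2)
c=camera("scene")
cv2.imwrite("pics/s4.png",cv2.resize(c["pixels"][90:240,220:370,::-1],(600,600),interpolation=3))
E
```

```text
clock: 7.42
position: [0.5159, 0.1509, 0.11]
ee_rot: [0.513, -0.487, -0.512, -0.488]
ft_force: [-0.3, -0.5, -0.8]
grip_width: 0.458
pos [0.5159 0.1509 0.11  ] q7 [-0.67  0.25  0.34  1.86 -0.09  1.05  1.33] w 0.458 f [-0.3 -0.5 -0.8] t 7.425
turns [[-0.3, 0.0, 0.1], [179.7, 0.1, -0.1]] shift [54.0, -0.0, 0.1]
[[ 0.001 -0.999 -0.05 ]
 [ 0.001 -0.05   0.999]
 [-1.    -0.001  0.001]]
```

View pics/s4.png

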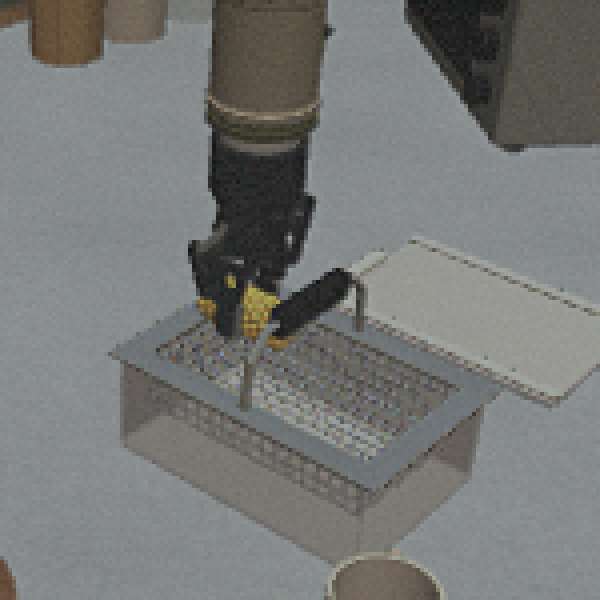

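The cob (about 240,310) is entering the near half, clear of the grip at (310,300). Continuing down.

```bash
python3 -m inch '[[[0,0,0],[15,0,0],1],[[0,0,0],[30,0,0],1],[[0,0,0],[40,0,0],1],[[0,0,0],[47,0,0],1],[[0,0,0],[51,0,0],1],[[0,0,0],[51,0,0],1],[[0,0,0],[51,0,0],1]]'; python3 -m inch '[[[0,0,0],[2,0,0],1],[[0,0,0],[2,0,0],1],[[0,0,0],[2,0,0],1]]'
```

```text
clock: 8.35
position: [0.5164, 0.1513, 0.0595]
ee_rot: [0.513, -0.486, -0.512, -0.488]
ft_force: [0.1, 0.2, -1.0]
grip_width: 0.464
clock: 8.72
position: [0.5164, 0.1513, 0.0576]
ee_rot: [0.513, -0.486, -0.512, -0.488]
ft_force: [-0.1, 0.1, -1.1]
grip_width: 0.457
```

```bash
python3 -m inch '[[[0,0,0],[2,0,0],1],[[0,0,0],[2,0,0],1],[[0,0,0],[2,0,0],1]]'; python3 -m inch '[[[0,0,0],[1.5,0,0],1],[[0,0,0],[1.5,0,0],1],[[0,0,0],[1.5,0,0],1]]';  python3 -m inch '[[[0,0,0],[1.5,0,0],1],[[0,0,0],[1.5,0,0],1],[[0,0,0],[1.5,0,0],1]]'
```

```text
clock: 9.1
position: [0.5164, 0.1513, 0.0556]
ee_rot: [0.513, -0.486, -0.512, -0.488]
ft_force: [-0.0, -0.4, -0.7]
grip_width: 0.46
clock: 9.48
position: [0.5164, 0.1512, 0.0541]
ee_rot: [0.513, -0.486, -0.512, -0.488]
ft_force: [-0.2, -0.1, -0.3]
grip_width: 0.455
clock: 9.85
position: [0.5166, 0.1513, 0.0529]
ee_rot: [0.513, -0.486, -0.512, -0.488]
ft_force: [-1.9, -0.4, 6.8]
grip_width: 0.457
```

Contact with the floor shows as a 6.8 N upward force at the expected height. Opening partway, to stay clear of the basket walls.

```bash
python3 -m inch '[[[0,0,0],[0,0,0],0.48],[[0,0,0],[0,0,0],0.42],[[0,0,0],[0,0,0],0.36],[[0,0,0],[0,0,0],0.32],[[0,0,0],[0,0,0],0.32],[[0,0,0],[0,0,0],0.32],[[0,0,0],[0,0,0],0.32]]'; python3 -m inch '[[[0,0,0],[-10,0,0],0.32],[[0,0,0],[-30,0,0],0.32],[[0,0,0],[-60,0,0],0.32],[[0,0,0],[-110,0,0],0.32],[[0,0,0],[-165,0,0],0.32],[[0,0,0],[-220,0,0],0.32],[[0,0,0],[-235,0,0],0.32],[[0,0,0],[-235,0,0],0.32]]';python3 - <<'E'
from h import *
from workcell import camera
plan((.5765,.154,.28),3.2)
c=camera("scene");np.savez("scene5.npz",**c)
cv2.imwrite("pics/s5.png",cv2.resize(c["pixels"][90:240,220:370,::-1],(600,600),interpolation=3))
E
```

```text
clock: 10.72
position: [0.5167, 0.1513, 0.053]
ee_rot: [0.513, -0.486, -0.512, -0.488]
ft_force: [0.6, 0.4, -0.1]
grip_width: 0.684
clock: 11.72
position: [0.5163, 0.151, 0.2889]
ee_rot: [0.513, -0.486, -0.512, -0.489]
ft_force: [-0.2, 0.4, -0.5]
grip_width: 0.681
pos [0.5163 0.151  0.2889] q7 [-0.7   0.1   0.36  1.62 -0.04  1.42  1.29] w 0.681 f [-0.2  0.4 -0.5] t 11.725
turns [[89.7, 0.3, 0.1], [-90.3, -0.1, 0.3]] shift [9.2, -60.2, -0.0]
[[ 0.004 -0.999 -0.05 ]
 [ 0.002 -0.05   0.999]
 [-1.    -0.005  0.002]]
```

View pics/s5.png

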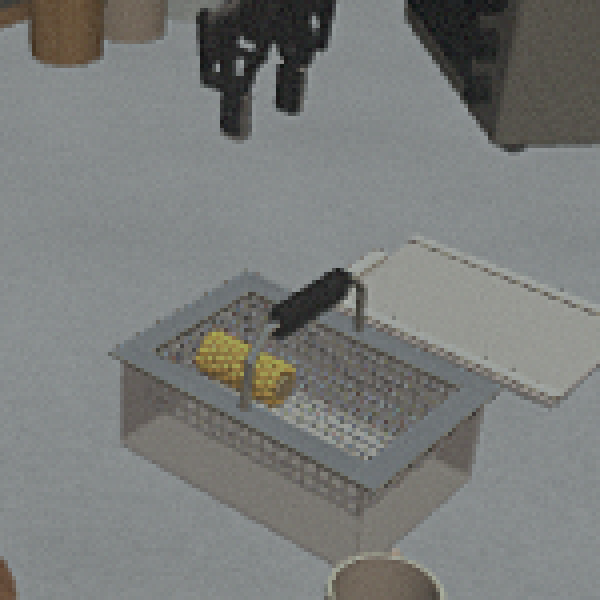

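The cob lies inside the basket near (245,368), with the gripper clear and the box still in place. I'll check whether the grip shifted while turning to the handle pose.

```bash
python3 -m inch '[[[10,0,0],[9,-10,0],0],[[20,0,0],[9,-20,0],0],[[30,0,0],[9,-30,0],0],[[40,0,0],[9,-40,0],0],[[50,0,0],[9,-50,0],0],[[60,0,0],[9,-60,0],0],[[70,0,0],[9,-60,0],0],[[80,0,0],[9,-60,0],0],[[90,0,0],[9,-60,0],0],[[90,0,0],[9,-60,0],0]]' 90;python3 - <<'E'
from h import *
from workcell import camera
c0=load("scene0");c=camera("scene")
for d in(c0,load("scene5"),c):
    m=(d["pixels"].max(2)<62).astype(np.uint8);k,l,s,ce=cv2.connectedComponentsWithStats(m)
    i=min((i for i in range(1,k) if s[i,4]>60),key=lambda i:np.hypot(*(ce[i]-(297,165))));print(s[i],ce[i],ray(d,[ce[i]],.162))
plan((.5765,.154,.143),3.2)
cv2.imwrite("pics/s6.png",cv2.resize(c["pixels"][90:240,220:370,::-1],(600,600),interpolation=3))
E
```

```text
clock: 13.02
position: [0.575, 0.1537, 0.2766]
ee_rot: [-0.018, 0.707, 0.018, 0.707]
ft_force: [-1.0, 0.0, -0.7]
grip_width: 1.004
[287 157  24  18 166] [297.21084337 165.22289157] [[0.57660831 0.15335019 0.162     ]]
[287 157  24  18 162] [297.22222222 165.24074074] [[0.57670138 0.1532939  0.162     ]]
[287 157  23  18 162] [297.19753086 165.18518519] [[0.57643489 0.15349387 0.162     ]]
pos [0.5752 0.1538 0.277 ] q7 [-0.77  0.26  0.53  1.5  -0.13  1.42 -0.18] w 1.0 f [-0.4  0.   0.4] t 13.075
turns [[-0.1, 0.0, -0.0], [179.9, -0.0, -0.0]] shift [134.0, 0.1, 1.3]
[[ 0.    -0.054  0.999]
 [ 0.     0.999  0.054]
 [-1.     0.     0.   ]]
```

View pics/s6.png

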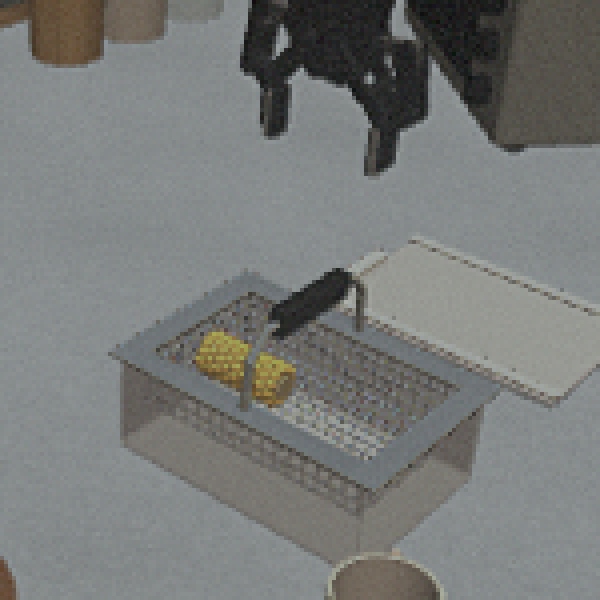

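The grip hasn't moved: (297.2,165.2) in all three views. The jaws straddle it along strainer x. Descending and closing.

```bash
python3 -m inch '[[[0,0,0],[40,0,1],0],[[0,0,0],[80,0,1.3],0],[[0,0,0],[115,0,1.3],0],[[0,0,0],[134,0,1.3],0],[[0,0,0],[134,0,1.3],0],[[0,0,0],[134,0,1.3],0],[[0,0,0],[134,0,1.3],0.5],[[0,0,0],[134,0,1.3],0.7],[[0,0,0],[134,0,1.3],1],[[0,0,0],[134,0,1.3],1]]' 90; python3 -m inch '[[[0,0,0],[0,0,0],1],[[0,0,0],[0,0,0],1],[[0,0,0],[0,0,0],1],[[0,0,0],[0,0,0],1]]'; python3 - <<'E'
from h import *
from workcell import camera
c=camera("scene")
plan((.5765,.154,.26),3.2)
cv2.imwrite("pics/s7.png",cv2.resize(c["pixels"][90:240,220:370,::-1],(600,600),interpolation=3))
E
```

```text
clock: 14.32
position: [0.5768, 0.154, 0.1435]
ee_rot: [-0.019, 0.707, 0.019, 0.707]
ft_force: [2.3, 0.2, -1.0]
grip_width: 0.172
clock: 14.82
position: [0.5768, 0.154, 0.1434]
ee_rot: [-0.019, 0.707, 0.019, 0.707]
ft_force: [-0.4, -0.6, -0.7]
grip_width: 0.171
pos [0.5768 0.154  0.1434] q7 [-0.75  0.36  0.51  1.67 -0.19  1.16 -0.14] w 0.169 f [ 0.6 -0.4 -0.7] t 14.875
turns [[-0.1, 0.1, -0.0], [179.9, -0.0, -0.1]] shift [-116.6, 0.1, -0.2]
[[ 0.001 -0.054  0.999]
 [ 0.     0.999  0.054]
 [-1.     0.     0.001]]
```

View pics/s7.png

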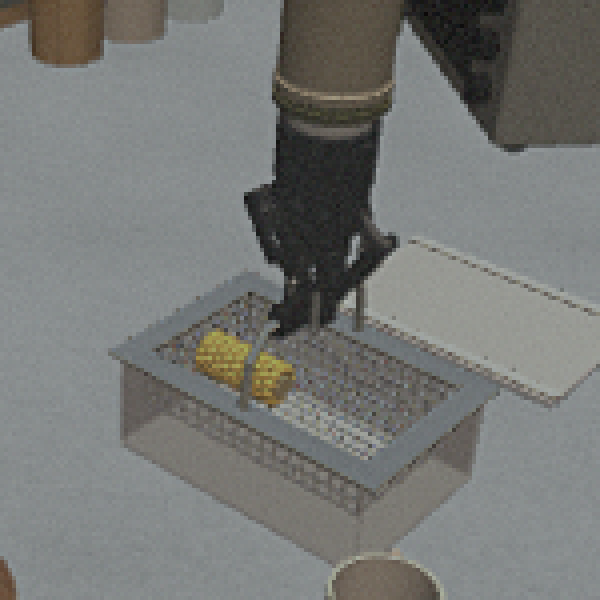

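The grip is held at an opening of 0.17 (about 15 mm), matching the 16 mm bar. I'll lift a little at first and check the load.

```bash
python3 -m inch '[[[0,0,0],[-5,0,0],1],[[0,0,0],[-12,0,0],1],[[0,0,0],[-20,0,0],1],[[0,0,0],[-25,0,0],1],[[0,0,0],[-25,0,0],1],[[0,0,0],[-25,0,0],1]]';python3 - <<'E'
from h import *
from workcell import camera
c=camera("scene")
cv2.imwrite("pics/s8.png",cv2.resize(c["pixels"][90:240,220:370,::-1],(600,600),interpolation=3))
E
```

```text
clock: 15.62
position: [0.5766, 0.1539, 0.1682]
ee_rot: [-0.019, 0.707, 0.019, 0.707]
ft_force: [-0.0, -0.3, -5.2]
grip_width: 0.171
```

View pics/s8.png

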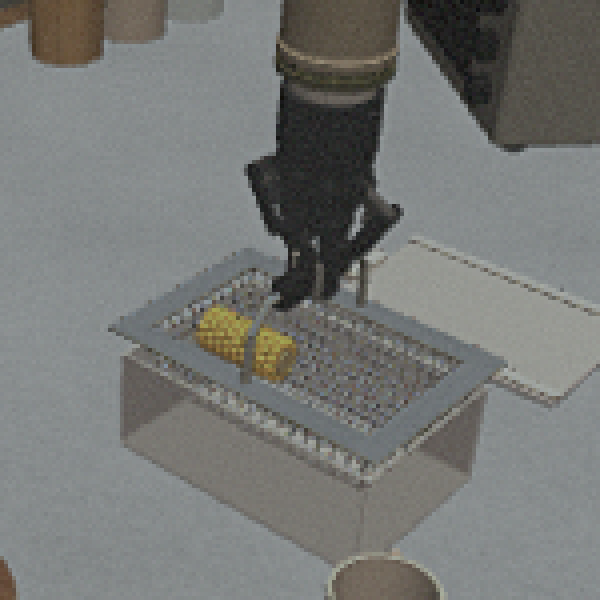

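The strainer is rising level with the cob in it, under a 5 N load, and the box stays put. Continuing to a total lift of about 118 mm.

```bash
python3 -m inch '[[[0,0,0],[-12,0,0],1],[[0,0,0],[-27,0,0],1],[[0,0,0],[-42,0,0],1],[[0,0,0],[-57,0,0],1],[[0,0,0],[-72,0,0],1],[[0,0,0],[-84,0,0],1],[[0,0,0],[-91,0,0],1],[[0,0,0],[-94,0,0],1],[[0,0,0],[-94,0,0],1],[[0,0,0],[-94,0,0],1]]';python3 -m inch '[[[0,0,0],[0,0,0],1],[[0,0,0],[0,0,0],1],[[0,0,0],[0,0,0],1],[[0,0,0],[0,0,0],1]]'; python3 - <<'E'
from h import *
from workcell import camera
c=camera("scene");np.savez("scene9.npz",**c)
cv2.imwrite("pics/s9.png",cv2.resize(c["pixels"][80:280,130:380,::-1],(750,600),interpolation=3))
# rim plane from depth: grey region
P=c["pixels"].astype(int);sub=np.zeros(P.shape[:2],bool);sub[120:230,230:360]=1
p=cloud(c,sub);print("all z pct",np.percentile(p[:,2],[5,50,95]))
q=p[(p[:,2]>.195)&(p[:,2]<.235)&(p[:,0]>.42)&(p[:,0]<.73)&(p[:,1]>.05)&(p[:,1]<.26)]
for _ in range(6):
    A=np.c_[q[:,:2],np.ones(len(q))];s=np.linalg.lstsq(A,q[:,2],rcond=None)[0];r=q[:,2]-A@s;q=q[abs(r)<max(.004,0)]
print("rim plane slope",s[:2],"n",len(q),"z at centre",s@[.577,.154,1],cv2.minAreaRect(q[:,:2].astype(np.float32)))
# box+trivet change vs first image
h=cv2.cvtColor(c["pixels"],cv2.COLOR_RGB2HSV);m=cv2.inRange(h,(18,110,80),(36,255,255));k,l,st,ce=cv2.connectedComponentsWithStats(m)
for i in range(1,k):
    if st[i,4]>20: w=cloud(c,l==i);print("yel",ce[i],np.median(w,0))
plan((.577,.154,.26),3.2)
E
```

```text
clock: 16.92
position: [0.5763, 0.1538, 0.2616]
ee_rot: [-0.019, 0.707, 0.019, 0.707]
ft_force: [-0.2, 0.2, -5.7]
grip_width: 0.178
clock: 17.42
position: [0.5763, 0.1538, 0.2616]
ee_rot: [-0.019, 0.707, 0.019, 0.707]
ft_force: [-0.2, -0.4, -5.9]
grip_width: 0.171
all z pct [-0.00237453  0.00429191  0.21844296]
rim plane slope [ 0.00442849 -0.00436084] n 875 z at centre 0.2168018628101152 ((0.575715184211731, 0.15265709161758423), (0.26624611020088196, 0.1854347586631775), 3.803684949874878)
yel [277.        148.2016129] [0.50142704 0.13638683 0.19987392]
yel [289.15730337 152.69662921] [0.5481993  0.1430094  0.20171031]
yel [256.77721519 265.62531646] [ 0.71365367 -0.16007932  0.05012737]
pos [0.5763 0.1538 0.2616] q7 [-0.77  0.27  0.53  1.52 -0.14  1.39 -0.17] w 0.173 f [-0.4  0.8 -5.6] t 17.475
turns [[-0.1, -0.0, 0.0], [179.9, 0.0, 0.0]] shift [1.6, 0.1, 0.7]
[[-0.    -0.054  0.999]
 [-0.     0.999  0.054]
 [-1.    -0.    -0.   ]]
```

View pics/s9.png

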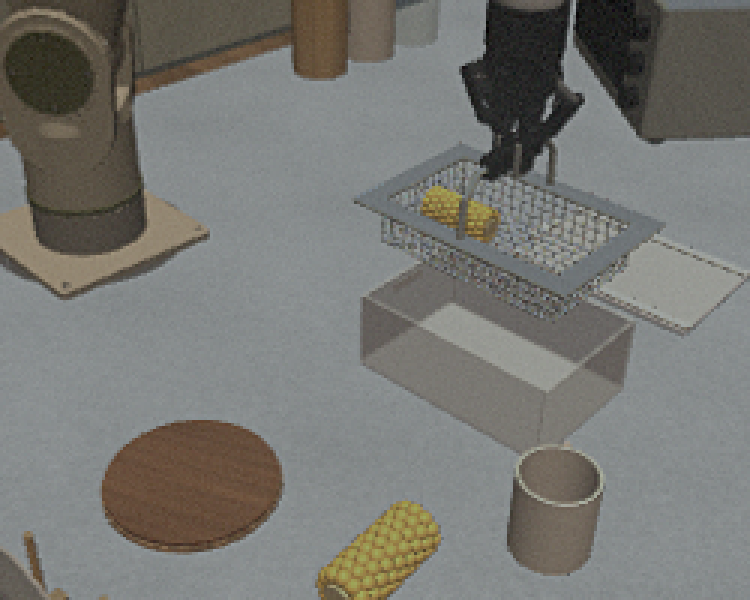

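The strainer hangs level, with a rim-plane slope under 0.005. Its rim is at 0.217 m, so the underside is at about 0.164 m, 69 mm above the box rim. The cob is inside, and the box and trivet are in place. Handing in.

```bash
python3 -c "
from workcell import manip
print(manip.hand_in())"
```

```text
the job is handed in; nothing more can be done
None
```

I lowered the small yellow cob from the trivet into the near side of the strainer until the force showed it on the floor, and let it go there. I then gripped the handle, lifted the strainer straight up about 118 mm, and handed in at 17.5 s while still holding it.

- **Height and tilt:** the underside is at about 0.164 m, roughly 69 mm above the box's rim. The rim plane's slope is under 0.005, and the arm was still.
- **Position:** the strainer is within a few millimetres of where it hung over the box.
- **Cob and grip:** the last picture shows the cob lying inside. The load is about 5.7 N and the hand's opening matches the 16 mm grip.
- **Surroundings:** the box, trivet, lid and mug looked unmoved in the last picture. I checked that by eye and did not measure it. Most of the rack was outside that crop, though the arm never went near it.

No check failed. The two cameras differed by 4–6 mm on the trivet's centre and by about 2–3° on the cob's axis, which did not affect the grasp.

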